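Wedge the rocking jeweller's chest

ROBOT

A 6-joint arm with a two-finger parallel gripper is mounted at the origin on the work surface. World frame = base frame: x ahead of the robot, y to its left, z up, the work surface at z = 0. Lengths are in m, angles in rad, forces in N, time in s.
With the tool pointing down it reaches from about 0.35 to 0.975 m from the base axis. Payload 4.9 kg.
Tool frame: the origin (TCP) lies on the centre line of the jaws, within the pads' length; the fingertips stand 14 mm ahead of it and the grasp point (between the pads) lies 5 mm behind it; z points along the fingers, y is the line along which they close (so a half turn about z gives the same grasp; the last joint's range is limited). The gripper opens to 85 mm and grips with 20 to 120 N. Pads are 22 mm wide; open, the fingers measure 114 mm over their backs; the gripper's body (76 mm by 85 mm) begins 54 mm behind the grasp point. The pads swing forward as they close: fully open they stand 13 mm farther back than shut.
Start: joints at [-1.364, 0.053, 1.613, -0, 1.476, -0.119], TCP at [0.2, -0.592, 0.245] pointing down, gripper open.
Joint ranges: [-3.01, 3.01], [-1.01, 2.22], [0.06, 2.58], [-1.02, 4.17], [0.09, 2.62], [-3.14, 3.14]. Speed limits (rad/s): [2.57, 2.57, 3.14, 3.14, 3.14, 3.14].

INTERFACE

Orientations are given as a unit quaternion [w, x, y, z].
In Python, from plant import * gives the robot as it stands.
- The arm moves only by the tool send_rows, never from a script. Its argument "steps" is a list of rows, each an object with "translation": the shift along the tool's x, y, z in cm, a list of three; "delta_rot": the turn, a rotation vector about the tool's x, y, z in rad, a list of three; "jaw": the finger opening in cm, from 0 to 8.54. In form: [{"translation": [dx, dy, dz], "delta_rot": [rx, ry, rz], "jaw": jaw}, ...]. A call has exactly 8 rows; each row is the pose to reach, as a shift and turn from the pose commanded when the call began, along the tool's axes at that moment; what a row does not reach only later rows make up. A row lasts 1/10 s, in which the tool goes at most 50 mm and 8.59 degrees, less where a joint would pass 70% of its speed; a pose out of reach is approached as far as the arm can. A call with a gripper value outside its range is refused whole. The fingers move at their own pace and stop on an object; the grip force is fixed at half the most. Time passes only in rows, so rows that repeat a pose let the fingers close, or fill a call up. It gives the time, the measured TCP pose, the force, the opening and the grip force at its end, in the units of the state.
- state(): the state, without advancing time (a new reading comes with each control period).
- grab_frame(name): name is "side" or "top"; returns a dict with "pixels" (480x640x3 uint8, blue, green, red), "range_z" (480x640 float32, m along the optical axis (not along the pixel's ray), 0 where there is no reading), "fx", "fy", "cx", "cy" (pixels), "rvec" (rotation vector, rad) and "tvec" (3), from world to camera coordinates, as OpenCV has them. Camera axes: x right, y down, z forward; pixel columns grow to the right and rows downward; lengths in m; the calibration is good to about 2 mm. A picture is of the moment at which its call begins.
- job_done(): hands the job in; it is judged then, once.
The state is a dict: "time": time; "joint_pos": joint angles; "joint_vel": joint speeds; "joint_efforts": joint torques, N m; "tool_pos": TCP position; "tool_rot": TCP orientation; "contact_force": force on the tool from outside, world axes, zero at the start; "ft_torque": the same for the moment, N m; "gripper_width": opening from 0.0 (shut) to 1.0 (fully open); "grasp_force": force on a finger pad.
Only numpy, scipy, OpenCV 4.12 (cv2) and the standard library are available. Lean on these libraries where they do the work, as an engineer would, in place of code of your own. Each camera call takes 0.05 s, during which the arm holds its last target. There are 200 camera calls.

TASK

The little wooden tool chest on the jeweller's bench rocks, because its foot at the front left corner is too short. Without picking anything up, push the wooden wedge along the bench, thin end first, under that short foot until the chest no longer rocks, then press down firmly (about 10 N) on the chest's top over that foot for a second to prove that it stands firm and level, and take your hand away leaving the wedge in place. Do not shove the chest along the bench, and leave the other things alone.

Things in the scene. Friction and masses are not known exactly. Their poses are not given: they have to be found in the camera images.
- chest: Loose shallow wooden chest, 200 x 160 x 45 mm (x, y, z) on four round-ended rubber feet 22 mm long, 20 mm thick, at x +-85, y +-65 mm; top at 67 mm; about 2 kg. Origin at bench level under its middle; x to the back, y to the left. The -x face, with two dummy drawer fronts, looks to the robot. A steel block 70 x 60 x 20 mm is fixed on top round x 55, y -45. Pushed sideways by 7 to 15 N it slides.
- foot_tip (a point): Lowest point of the short foot (round end, 20 mm thick), at x -85, y 65 mm of the chest: front left corner. The chest rests level on its three good feet, and this tip hangs 6 to 10 mm above the bench (not known beforehand).
- chest_corner (a point): Point on the chest's flat top straight above the short foot, 67 mm above the bench, 15 mm in from both edges: the place to press. Without the wedge, about 3 to 6 N here makes this corner dip by 6 to 10 mm until the foot touches; let go, it comes back.
- wedge: Loose wooden wedge lying flat, 110 mm long (x), 60 mm wide (y); its upright back face at x -55 mm is 20 mm high, the top slopes evenly to the 3 mm thin end at x +55. 55 g, slides under 1 N. Origin mid-underside. Starts left of the chest (+y), thin end towards the short foot and 15 to 55 mm short of it, up to 0.2 rad askew, 12 mm off line. Once snug, pushing suddenly takes several N; it stays put.
- wedge_face (a point): Middle of the wedge's sloping top face; x runs down the slope to the thin end, z stands square off the face.
- bottle: Bystander: white plastic bottle, 36 mm thick, 100 mm tall, standing; origin in the middle of its underside.
- dish: Bystander: round steel dish, 90 mm across, 35 mm high; origin in the middle of its underside.
- bur_box: Bystander: grey plastic box of burs, 55 x 85 x 30 mm; origin in the middle of its underside.
- hammer: Bystander: small hammer about 220 mm long, lying; origin under its middle, x along the handle to the head.
Things that resemble listed ones, but are neither listed nor needed, are in the scene too. Leave any black or orange look-alike of the wedge alone.

How it is judged:
On the way, in this order (a step that is already met when the one before it is completed fails the run):
1. the wedge is snug under the short foot, the chest level and not being pressed (x of foot_tip in the frame of wedge_face between -0.05 and 0.05 m and y of foot_tip in the frame of wedge_face between -0.028 and 0.028 m and z of foot_tip in the frame of wedge_face below 0.0018 m and angle between chest's own z axis and vertical below 0.02 rad and angle between wedge's own z axis and vertical below 0.03 rad and contact force between the fingers and chest below 1 N), for 0.2 s.
2. a fingertip presses on the chest over the short foot, the wedge carries it and the chest does not rock (x of foot_tip in the frame of wedge_face between -0.05 and 0.05 m and y of foot_tip in the frame of wedge_face between -0.028 and 0.028 m and z of foot_tip in the frame of wedge_face below 0.0018 m and angle between chest's own z axis and vertical below 0.02 rad and angle between wedge's own z axis and vertical below 0.03 rad and contact force between the fingers and chest above 6 N and contact force between wedge and chest above 4 N), for 0.3 s.
At the end, for the whole second after the job is handed in: Short foot over the wedge's slope with under 1.8 mm gap, chest level within 0.02 rad and within 25 mm of its start, wedge flat on the bench, all at rest. Before that, with the wedge snug, the fingers pressed the chest with over 6 N for 0.3 s, over 4 N of it on the wedge (x of foot_tip in the frame of wedge_face between -0.05 and 0.05 m and y of foot_tip in the frame of wedge_face between -0.028 and 0.028 m and z of foot_tip in the frame of wedge_face below 0.0018 m and angle between chest's own z axis and vertical below 0.02 rad and angle between wedge's own z axis and vertical below 0.03 rad and linear speed of each of chest, wedge below 0.005 m/s and distance of chest from where it was at the start of the episode below 0.025 m); the robot touches nothing.
It fails at once if the wedge is lifted off the bench (height (world z) of wedge above 0.008 m).
It fails at once if the chest is lifted or tipped (height (world z) of chest above 0.015 m or angle between chest's own z axis and vertical above 0.2 rad).
It fails at once if the chest is shoved along the bench (more than 30 mm) (distance of chest from where it was at the start of the episode above 0.03 m).
It fails at once if another thing is disturbed (moved more than 20 mm) (distance of any of bottle, dish, bur_box, hammer from where it was at the start of the episode above 0.02 m).
It also fails if it takes over 45 s, if anything falls off the work surface, if the arm or the gripper's body presses on something with over 40 N, if the wrist force passes 120 N, or if a joint passes its speed limit or range.

## Working session

There is one attempt and no reset: what is moved stays moved. The work goes in short steps, Python scripts to look and compute and a tool call to move; the robot and the scene stay as the last step left them, time stands still between calls to the robot, and variables do not carry over. Pictures are saved under pics/ and viewed, at most 10 in all, crops included, and the job is handed in when it is done.

Besides the shell and the picture viewer there is one more tool, called as a command line: name --argument value ..., lists and objects as JSON in quotes. send_rows: Moves the arm, as the interface text tells. Its arguments: {"type":"object","properties":{"steps":{"type":"array","items":{"type":"object","properties":{"translation":{"type":"array","items":{"type":"number"}},"delta_rot":{"type":"array","items":{"type":"number"}},"jaw":{"type":"number"}}}}},"required":["steps"]}

```bash
mkdir -p pics; cat > h.py <<'E'
from plant import *
import numpy as np, cv2
def W(f,pts):
    R=cv2.Rodrigues(np.array(f["rvec"],float))[0]; t=np.array(f["tvec"],float).ravel(); o=[]
    for u,v in pts:
        z=np.median(f["range_z"][v-1:v+2,u-1:u+2]); c=np.array([(u-f["cx"])/f["fx"]*z,(v-f["cy"])/f["fy"]*z,z]); o.append(R.T@(c-t))
    return np.array(o)
E
python3 - <<'E'
from h import *
for n in("top","side"):
    f=grab_frame(n); cv2.imwrite(f"pics/{n}0.png",f["pixels"]); np.savez(f"{n}0.npz",**f)
print(state())
E
```

```text
{'time': 0.1, 'joint_pos': array([-1.36401846e+00,  5.33141419e-02,  1.61413700e+00,  1.62608069e-05,
        1.47598825e+00, -1.18972247e-01]), 'joint_vel': array([ 1.08464149e-04, -1.29412369e-04, -4.70639206e-03, -1.13075267e-03,
       -1.03121023e-03, -5.91283267e-05]), 'joint_efforts': array([ 6.28771741e-04, -3.94904137e+01, -3.71362031e+01, -4.18770128e-05,
        3.90852729e-03,  2.51693655e-05]), 'tool_pos': array([ 0.19992445, -0.59160663,  0.24418324]), 'tool_rot': array([-9.22835794e-04,  9.86764860e-01,  1.62155043e-01, -3.24401531e-05]), 'contact_force': array([-0.20126224,  0.07917013, -0.50394205]), 'ft_torque': array([ 0.02221995,  0.03566553, -0.01135522]), 'grasp_force': 0.0, 'gripper_width': 1.0009955716194183}
```

View pics/top0.png

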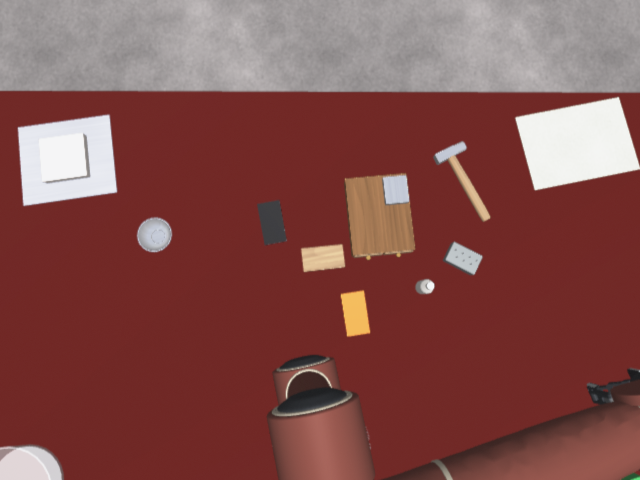

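View pics/side0.png

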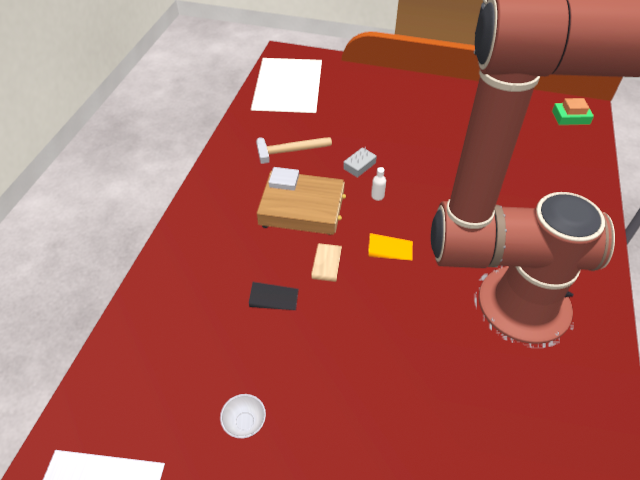

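The top view shows the chest at about (380,215), with its short-foot corner at (354,256). The wood wedge is at (323,258), the black look-alike at (271,222) and the orange one at (355,313). Next I'll enlarge a crop.

```bash
python3 - <<'E'
from h import *
f=np.load("top0.npz")
cv2.imwrite("pics/c0.png",cv2.resize(f["pixels"][165:285,285:435],None,fx=5,fy=5,interpolation=cv2.INTER_CUBIC))
s=np.load("side0.npz")
cv2.imwrite("pics/c1.png",cv2.resize(s["pixels"][160:300,240:420],None,fx=4,fy=4,interpolation=cv2.INTER_CUBIC))
E
```

```text
(no output)
```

View pics/c0.png

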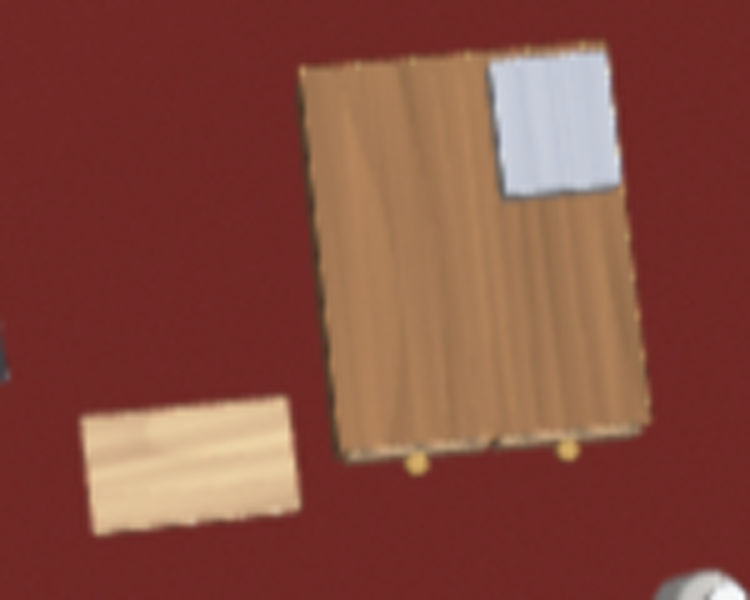

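View pics/c1.png

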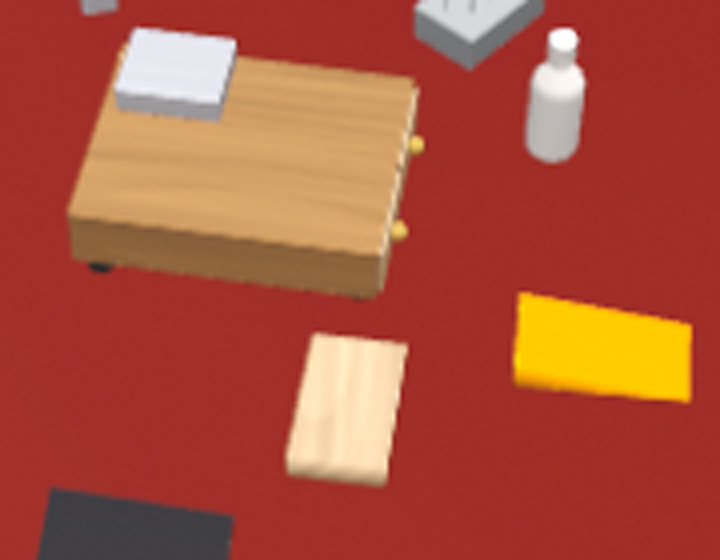

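The crops show these chest top corners: back left (301,68), back right (606,45), front right (648,428) and front left (341,452). The wedge's thick end runs (81,415)–(95,535), and its thin end runs (289,398)–(300,512), facing the chest.

```bash
cat >> h.py <<'E'
def P(f,u,v,z):
    R=cv2.Rodrigues(np.array(f["rvec"],float))[0]; t=np.array(f["tvec"],float).ravel()
    d=R.T@np.array([(u-f["cx"])/f["fx"],(v-f["cy"])/f["fy"],1]); o=-R.T@t
    return o+d*(z-o[2])/d[2]
E
python3 - <<'E'
from h import *
np.set_printoptions(precision=4,suppress=True)
f=np.load("top0.npz"); g=lambda a,b,z:P(f,285+(a+.5)/5-.5,165+(b+.5)/5-.5,z)
C=np.array([g(301,68,.067),g(606,45,.067),g(648,428,.067),g(341,452,.067)]); print(C)
print(W(f,[(375,230),(323,258)]))
m=C.mean(0)[:2]; x=(C[0]+C[1]-C[2]-C[3])[:2]; a=np.arctan2(x[1],x[0]); y=(C[0]+C[3]-C[1]-C[2])[:2]; a2=np.arctan2(-y[0],y[1])
R=lambda a:np.array([[np.cos(a),-np.sin(a)],[np.sin(a),np.cos(a)]])
print("chest",m,a,a2,"foot",m+R((a+a2)/2)@[-.085,.065], np.linalg.norm(x)/2,np.linalg.norm(y)/2)
w=np.array([g(81,415,.02),g(95,535,.02),g(300,512,.003),g(289,398,.003)]); print(w)
d=(w[2]+w[3]-w[0]-w[1])[:2]; print("wedge",w.mean(0),np.arctan2(d[1],d[0]),np.linalg.norm(d)/2,"backmid",w[:2].mean(0))
E
```

```text
[[ 0.6808 -0.056   0.067 ]
 [ 0.6931 -0.2141  0.067 ]
 [ 0.4936 -0.2301  0.067 ]
 [ 0.4816 -0.0743  0.067 ]]
[[ 0.5455 -0.1317  0.0666]
 [ 0.4795 -0.      0.0111]]
chest [ 0.5873 -0.1436] 0.08563846082271304 0.07703046765510871 foot [ 0.4973 -0.0858] 0.2001095423926727 0.15738978256222386
[[ 0.5062  0.0584  0.02  ]
 [ 0.4431  0.0509  0.02  ]
 [ 0.4563 -0.0573  0.003 ]
 [ 0.5172 -0.0521  0.003 ]]
wedge [ 0.4807 -0.      0.0115] -1.4606996676425066 0.11000949030131175 backmid [0.4747 0.0546 0.02  ]
```

send_rows --steps '[{"translation": [2, -2.4, 0], "delta_rot": [0, 0, -0.06], "jaw": 2.5}, {"translation": [5, -5.9, 0], "delta_rot": [0, 0, -0.14], "jaw": 2.5}, {"translation": [8, -9.5, 0], "delta_rot": [0, 0, -0.23], "jaw": 2.5}, {"translation": [11, -13, 0], "delta_rot": [0, 0, -0.31], "jaw": 2.5}, {"translation": [14, -16.6, 0], "delta_rot": [0, 0, -0.4], "jaw": 2.5}, {"translation": [17, -20.2, 0], "delta_rot": [0, 0, -0.48], "jaw": 2.5}, {"translation": [20, -23.7, 0], "delta_rot": [0, 0, -0.57], "jaw": 2.5}, {"translation": [23, -27.3, 0], "delta_rot": [0, 0, -0.66], "jaw": 2.5}]'

```text
time: 0.9
tool_pos: [0.3306, -0.258, 0.2448]
tool_rot: [-0.0, 0.88, 0.474, 0.0]
contact_force: [1.0, -0.7, 0.7]
gripper_width: 0.295
grasp_force: 0.0
```

send_rows --steps '[{"translation": [4.7, -1.0, 0], "delta_rot": [0, 0, -0.09], "jaw": 2.5}, {"translation": [9.4, -2.0, 0], "delta_rot": [0, 0, -0.18], "jaw": 2.5}, {"translation": [14.1, -3.0, 0], "delta_rot": [0, 0, -0.27], "jaw": 2.5}, {"translation": [18.8, -4.0, 0], "delta_rot": [0, 0, -0.36], "jaw": 2.5}, {"translation": [23.5, -5.0, 0], "delta_rot": [0, 0, -0.45], "jaw": 2.5}, {"translation": [28.2, -6.0, 0], "delta_rot": [0, 0, -0.54], "jaw": 2.5}, {"translation": [32.9, -7.0, 0], "delta_rot": [0, 0, -0.63], "jaw": 2.5}, {"translation": [37.2, -8.0, 0], "delta_rot": [0, 0, -0.695], "jaw": 2.5}]'

```text
time: 1.7
tool_pos: [0.4694, 0.0968, 0.245]
tool_rot: [-0.0, 0.666, 0.746, -0.0]
contact_force: [1.4, -0.6, 0.8]
gripper_width: 0.293
grasp_force: 0.0
```

send_rows --steps '[{"translation": [0, 0, 3], "delta_rot": [0, 0, 0], "jaw": 2.5}, {"translation": [0, 0, 7], "delta_rot": [0, 0, 0], "jaw": 2.5}, {"translation": [0, 0, 11], "delta_rot": [0, 0, 0], "jaw": 2.5}, {"translation": [0, 0, 15], "delta_rot": [0, 0, 0], "jaw": 2.5}, {"translation": [0, 0, 18], "delta_rot": [0, 0, 0], "jaw": 2.5}, {"translation": [0, 0, 19.5], "delta_rot": [0, 0, 0], "jaw": 2.5}, {"translation": [0, 0, 20.2], "delta_rot": [0, 0, 0], "jaw": 2.5}, {"translation": [0, 0, 20.5], "delta_rot": [0, 0, 0], "jaw": 2.5}]'

```text
time: 2.5
tool_pos: [0.4688, 0.0944, 0.0396]
tool_rot: [-0.001, 0.667, 0.745, -0.0]
contact_force: [0.3, -1.0, 0.4]
gripper_width: 0.292
grasp_force: 0.0
```

```bash
python3 - <<'E'
from h import *
f=grab_frame("side"); cv2.imwrite("pics/s1.png",cv2.resize(f["pixels"][160:310,220:420],None,fx=4,fy=4,interpolation=cv2.INTER_CUBIC))
s=state();print(s["tool_pos"],s["tool_rot"],s["contact_force"])
E
```

```text
[0.46920485 0.09445823 0.04001472] [-1.47705297e-04  6.67182050e-01  7.44894674e-01 -1.21607979e-04] [-0.74403108 -0.23693954 -0.21788466]
```

View pics/s1.png

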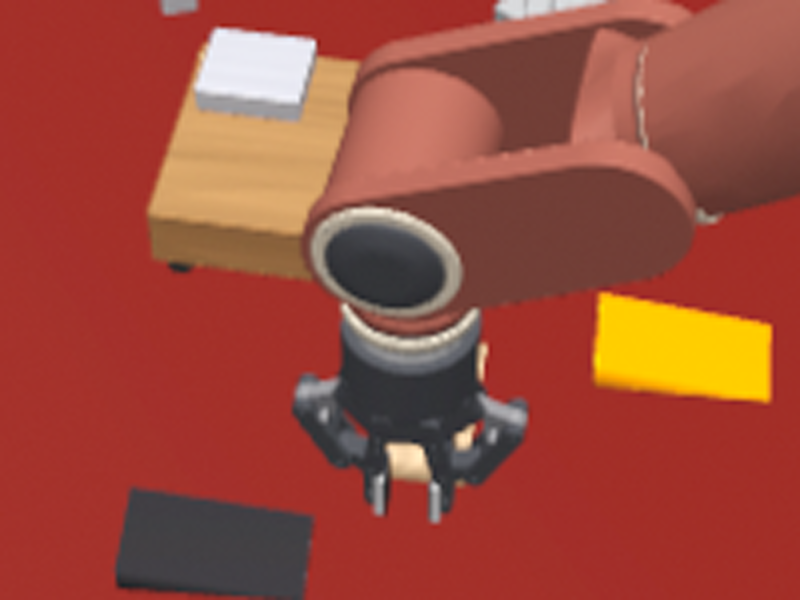

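The fingers stand behind the wedge's thick face, at roughly (380–440,500) in the crop. Next I'll go down and feel for the bench.

send_rows --steps '[{"translation": [0, 0, 0.4], "delta_rot": [0, 0, 0], "jaw": 2.5}, {"translation": [0, 0, 0.8], "delta_rot": [0, 0, 0], "jaw": 2.5}, {"translation": [0, 0, 1.1], "delta_rot": [0, 0, 0], "jaw": 2.5}, {"translation": [0, 0, 1.3], "delta_rot": [0, 0, 0], "jaw": 2.5}, {"translation": [0, 0, 1.5], "delta_rot": [0, 0, 0], "jaw": 2.5}, {"translation": [0, 0, 1.6], "delta_rot": [0, 0, 0], "jaw": 2.5}, {"translation": [0, 0, 1.7], "delta_rot": [0, 0, 0], "jaw": 2.5}, {"translation": [0, 0, 1.7], "delta_rot": [0, 0, 0], "jaw": 2.5}]'

```text
time: 3.35
tool_pos: [0.4692, 0.0945, 0.0232]
tool_rot: [-0.0, 0.667, 0.745, -0.0]
contact_force: [0.3, -0.0, 0.9]
gripper_width: 0.295
grasp_force: 0.0
```

send_rows --steps '[{"translation": [0, 0, 0.1], "delta_rot": [0, 0, 0], "jaw": 2.5}, {"translation": [0, 0, 0.2], "delta_rot": [0, 0, 0], "jaw": 2.5}, {"translation": [0, 0, 0.3], "delta_rot": [0, 0, 0], "jaw": 2.5}, {"translation": [0, 0, 0.4], "delta_rot": [0, 0, 0], "jaw": 2.5}, {"translation": [0, 0, 0.5], "delta_rot": [0, 0, 0], "jaw": 2.5}, {"translation": [0, 0, 0.6], "delta_rot": [0, 0, 0], "jaw": 2.5}, {"translation": [0, 0, 0.6], "delta_rot": [0, 0, 0], "jaw": 2.5}, {"translation": [0, 0, 0.6], "delta_rot": [0, 0, 0], "jaw": 2.5}]'

```text
time: 4.15
tool_pos: [0.4693, 0.0945, 0.0173]
tool_rot: [-0.0, 0.667, 0.745, -0.0]
contact_force: [-0.1, 1.2, 0.0]
gripper_width: 0.293
grasp_force: 0.0
```

send_rows --steps '[{"translation": [-1, 0, 0], "delta_rot": [0, 0, 0], "jaw": 2.5}, {"translation": [-2.2, 0, 0], "delta_rot": [0, 0, 0], "jaw": 2.5}, {"translation": [-3, 0, 0], "delta_rot": [0, 0, 0], "jaw": 2.5}, {"translation": [-4, 0, 0], "delta_rot": [0, 0, 0], "jaw": 2.5}, {"translation": [-5, 0, 0], "delta_rot": [0, 0, 0], "jaw": 2.5}, {"translation": [-5.8, 0, 0], "delta_rot": [0, 0, 0], "jaw": 2.5}, {"translation": [-6.4, 0, 0], "delta_rot": [0, 0, 0], "jaw": 2.5}, {"translation": [-6.8, 0, 0], "delta_rot": [0, 0, 0], "jaw": 2.5}]'

```text
time: 4.95
tool_pos: [0.4768, 0.0263, 0.0173]
tool_rot: [-0.0, 0.667, 0.745, 0.0]
contact_force: [-0.0, 1.4, -0.4]
gripper_width: 0.294
grasp_force: 0.3
```

send_rows --steps '[{"translation": [-0.15, 0, 0], "delta_rot": [0, 0, 0], "jaw": 2.5}, {"translation": [-0.3, 0, 0], "delta_rot": [0, 0, 0], "jaw": 2.5}, {"translation": [-0.45, 0, 0], "delta_rot": [0, 0, 0], "jaw": 2.5}, {"translation": [-0.6, 0, 0], "delta_rot": [0, 0, 0], "jaw": 2.5}, {"translation": [-0.7, 0, 0], "delta_rot": [0, 0, 0], "jaw": 2.5}, {"translation": [-0.8, 0, 0], "delta_rot": [0, 0, 0], "jaw": 2.5}, {"translation": [-0.9, 0, 0], "delta_rot": [0, 0, 0], "jaw": 2.5}, {"translation": [-1, 0, 0], "delta_rot": [0, 0, 0], "jaw": 2.5}]'

```text
time: 5.75
tool_pos: [0.4778, 0.0169, 0.0173]
tool_rot: [-0.0, 0.667, 0.745, -0.0]
contact_force: [-0.5, 0.6, 0.4]
gripper_width: 0.293
grasp_force: 0.2
```

```bash
python3 - <<'E'
from h import *
f=grab_frame("side"); cv2.imwrite("pics/s2.png",cv2.resize(f["pixels"][160:310,220:420],None,fx=4,fy=4,interpolation=cv2.INTER_CUBIC))
s=state();print(s["tool_pos"],s["tool_rot"],s["contact_force"])
E
```

```text
[0.47783119 0.01675711 0.01727134] [ 3.19612516e-05  6.67167264e-01  7.44907938e-01 -6.97096100e-05] [-0.56580231  0.18814628  0.36614977]
```

View pics/s2.png

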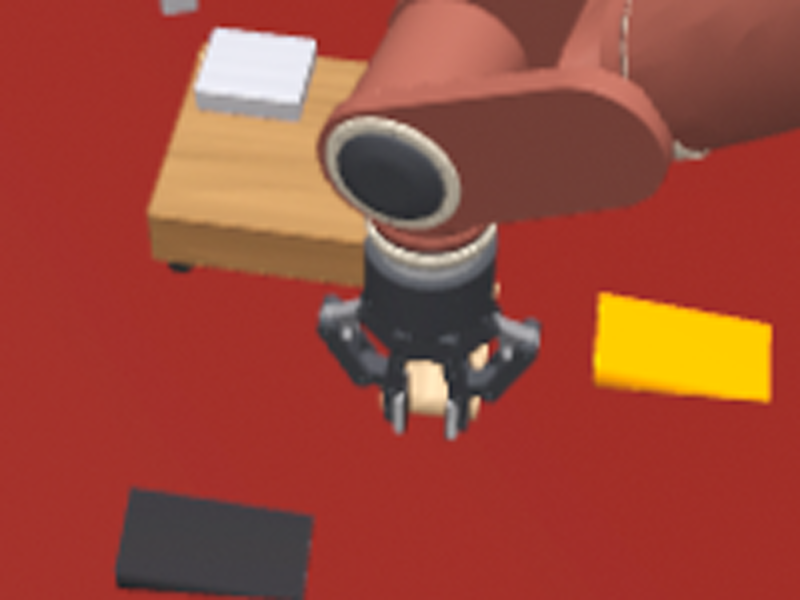

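The wedge is pushed straight and centred, and the chest hasn't moved. From here I'll push slowly and watch the force.

send_rows --steps '[{"translation": [-0.1, 0, 0], "delta_rot": [0, 0, 0], "jaw": 2.5}, {"translation": [-0.2, 0, 0], "delta_rot": [0, 0, 0], "jaw": 2.5}, {"translation": [-0.3, 0, 0], "delta_rot": [0, 0, 0], "jaw": 2.5}, {"translation": [-0.35, 0, 0], "delta_rot": [0, 0, 0], "jaw": 2.5}, {"translation": [-0.4, 0, 0], "delta_rot": [0, 0, 0], "jaw": 2.5}, {"translation": [-0.45, 0, 0], "delta_rot": [0, 0, 0], "jaw": 2.5}, {"translation": [-0.5, 0, 0], "delta_rot": [0, 0, 0], "jaw": 2.5}, {"translation": [-0.5, 0, 0], "delta_rot": [0, 0, 0], "jaw": 2.5}]'

```text
time: 6.6
tool_pos: [0.4784, 0.0119, 0.0173]
tool_rot: [0.0, 0.667, 0.745, -0.0]
contact_force: [-0.5, -0.5, -0.6]
gripper_width: 0.292
grasp_force: 0.0
```

send_rows --steps '[{"translation": [-0.06, 0, 0], "delta_rot": [0, 0, 0], "jaw": 2.5}, {"translation": [-0.12, 0, 0], "delta_rot": [0, 0, 0], "jaw": 2.5}, {"translation": [-0.18, 0, 0], "delta_rot": [0, 0, 0], "jaw": 2.5}, {"translation": [-0.24, 0, 0], "delta_rot": [0, 0, 0], "jaw": 2.5}, {"translation": [-0.3, 0, 0], "delta_rot": [0, 0, 0], "jaw": 2.5}, {"translation": [-0.35, 0, 0], "delta_rot": [0, 0, 0], "jaw": 2.5}, {"translation": [-0.4, 0, 0], "delta_rot": [0, 0, 0], "jaw": 2.5}, {"translation": [-0.4, 0, 0], "delta_rot": [0, 0, 0], "jaw": 2.5}]'

```text
time: 7.4
tool_pos: [0.4789, 0.0079, 0.0173]
tool_rot: [0.0, 0.667, 0.745, -0.0]
contact_force: [1.1, 0.6, -0.3]
gripper_width: 0.294
grasp_force: 0.0
```

send_rows --steps '[{"translation": [-0.06, 0, 0], "delta_rot": [0, 0, 0], "jaw": 2.5}, {"translation": [-0.12, 0, 0], "delta_rot": [0, 0, 0], "jaw": 2.5}, {"translation": [-0.18, 0, 0], "delta_rot": [0, 0, 0], "jaw": 2.5}, {"translation": [-0.24, 0, 0], "delta_rot": [0, 0, 0], "jaw": 2.5}, {"translation": [-0.3, 0, 0], "delta_rot": [0, 0, 0], "jaw": 2.5}, {"translation": [-0.35, 0, 0], "delta_rot": [0, 0, 0], "jaw": 2.5}, {"translation": [-0.4, 0, 0], "delta_rot": [0, 0, 0], "jaw": 2.5}, {"translation": [-0.4, 0, 0], "delta_rot": [0, 0, 0], "jaw": 2.5}]'

```text
time: 8.2
tool_pos: [0.4792, 0.0042, 0.0173]
tool_rot: [-0.0, 0.667, 0.745, 0.0]
contact_force: [-0.5, 2.2, 1.2]
gripper_width: 0.298
grasp_force: 1.4
```

send_rows --steps '[{"translation": [-0.05, 0, 0], "delta_rot": [0, 0, 0], "jaw": 2.5}, {"translation": [-0.1, 0, 0], "delta_rot": [0, 0, 0], "jaw": 2.5}, {"translation": [-0.15, 0, 0], "delta_rot": [0, 0, 0], "jaw": 2.5}, {"translation": [-0.2, 0, 0], "delta_rot": [0, 0, 0], "jaw": 2.5}, {"translation": [-0.2, 0, 0], "delta_rot": [0, 0, 0], "jaw": 2.5}, {"translation": [-0.2, 0, 0], "delta_rot": [0, 0, 0], "jaw": 2.5}, {"translation": [-0.2, 0, 0], "delta_rot": [0, 0, 0], "jaw": 2.5}, {"translation": [-0.2, 0, 0], "delta_rot": [0, 0, 0], "jaw": 2.5}]'

```text
time: 9.0
tool_pos: [0.4794, 0.0024, 0.0173]
tool_rot: [-0.0, 0.667, 0.745, 0.0]
contact_force: [-0.6, 5.8, 2.0]
gripper_width: 0.294
grasp_force: 2.7
```

```bash
python3 - <<'E'
from h import *
f=grab_frame("top"); np.savez("top1.npz",**f); cv2.imwrite("pics/t1.png",cv2.resize(f["pixels"][165:285,285:435],None,fx=5,fy=5,interpolation=cv2.INTER_CUBIC))
s=state();print(s["tool_pos"],s["contact_force"],s["grasp_force"])
E
```

```text
[0.47944901 0.00243966 0.01732725] [-1.29505146  4.94907948  1.23038869] 2.682568207383156
```

View pics/t1.png

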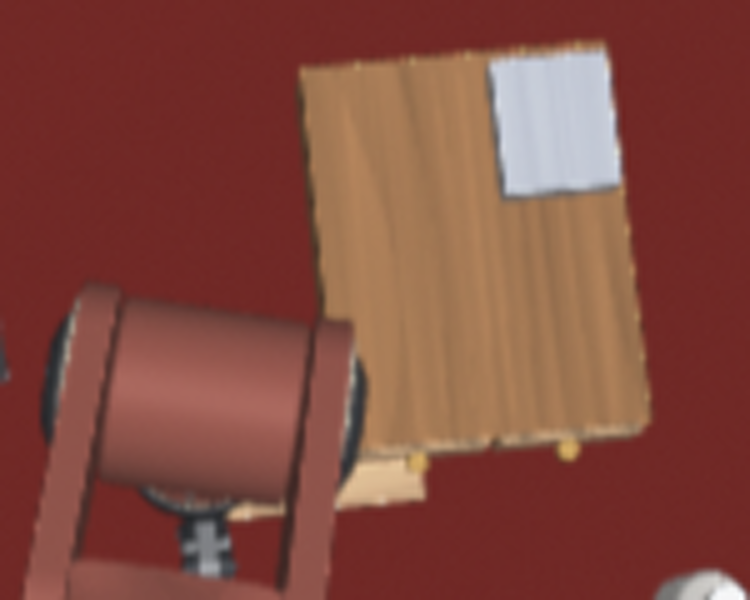

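The chest has not moved (its corners are at the same pixels) and the wedge is under the short-foot corner at about 5 N. I'll retreat, go up and shut the jaws.

send_rows --steps '[{"translation": [0.5, 0, 0], "delta_rot": [0, 0, 0], "jaw": 2.5}, {"translation": [2, 0, 0], "delta_rot": [0, 0, 0], "jaw": 2.5}, {"translation": [4, 0, 0], "delta_rot": [0, 0, 0], "jaw": 2.5}, {"translation": [5, 0, -3], "delta_rot": [0, 0, 0], "jaw": 0}, {"translation": [5, 0, -7], "delta_rot": [0, 0, 0], "jaw": 0}, {"translation": [3, 0, -10], "delta_rot": [0, 0, 0], "jaw": 0}, {"translation": [0, 0.4, -10], "delta_rot": [0, 0, 0], "jaw": 0}, {"translation": [-3, 0.7, -10], "delta_rot": [0, 0, 0], "jaw": 0}]'

```text
time: 9.85
tool_pos: [0.4911, -0.0284, 0.1193]
tool_rot: [0.002, 0.667, 0.745, 0.0]
contact_force: [0.2, 0.0, 0.1]
gripper_width: 0.001
grasp_force: 0.0
```

send_rows --steps '[{"translation": [-3, 0.1, 0], "delta_rot": [0, 0, 0], "jaw": 0}, {"translation": [-5, 0.1, 0], "delta_rot": [0, 0, 0], "jaw": 0}, {"translation": [-6, 0.1, 0.5], "delta_rot": [0, 0, 0], "jaw": 0}, {"translation": [-6, 0.1, 1.2], "delta_rot": [0, 0, 0], "jaw": 0}, {"translation": [-6, 0.1, 1.9], "delta_rot": [0, 0, 0], "jaw": 0}, {"translation": [-6, 0.1, 2.4], "delta_rot": [0, 0, 0], "jaw": 0}, {"translation": [-6, 0.1, 2.7], "delta_rot": [0, 0, 0], "jaw": 0}, {"translation": [-6, 0.1, 2.7], "delta_rot": [0, 0, 0], "jaw": 0}]'

```text
time: 10.65
tool_pos: [0.4968, -0.0858, 0.0895]
tool_rot: [-0.001, 0.667, 0.745, -0.0]
contact_force: [0.3, 0.2, -0.2]
gripper_width: 0.002
grasp_force: 0.0
```

send_rows --steps '[{"translation": [0, 0, 0.2], "delta_rot": [0, 0, 0], "jaw": 0}, {"translation": [0, 0, 0.4], "delta_rot": [0, 0, 0], "jaw": 0}, {"translation": [0, 0, 0.5], "delta_rot": [0, 0, 0], "jaw": 0}, {"translation": [0, 0, 0.6], "delta_rot": [0, 0, 0], "jaw": 0}, {"translation": [0, 0, 0.7], "delta_rot": [0, 0, 0], "jaw": 0}, {"translation": [0, 0, 0.8], "delta_rot": [0, 0, 0], "jaw": 0}, {"translation": [0, 0, 0.8], "delta_rot": [0, 0, 0], "jaw": 0}, {"translation": [0, 0, 0.8], "delta_rot": [0, 0, 0], "jaw": 0}]'

```text
time: 11.45
tool_pos: [0.4973, -0.0866, 0.0823]
tool_rot: [0.0, 0.667, 0.745, 0.0]
contact_force: [-0.0, 0.3, -0.8]
gripper_width: -0.0
grasp_force: 0.0
```

send_rows --steps '[{"translation": [0, 0, 0.05], "delta_rot": [0, 0, 0], "jaw": 0}, {"translation": [0, 0, 0.1], "delta_rot": [0, 0, 0], "jaw": 0}, {"translation": [0, 0, 0.15], "delta_rot": [0, 0, 0], "jaw": 0}, {"translation": [0, 0, 0.15], "delta_rot": [0, 0, 0], "jaw": 0}, {"translation": [0, 0, 0.2], "delta_rot": [0, 0, 0], "jaw": 0}, {"translation": [0, 0, 0.2], "delta_rot": [0, 0, 0], "jaw": 0}, {"translation": [0, 0, 0.2], "delta_rot": [0, 0, 0], "jaw": 0}, {"translation": [0, 0, 0.2], "delta_rot": [0, 0, 0], "jaw": 0}]'

```text
time: 12.25
tool_pos: [0.4974, -0.0865, 0.0806]
tool_rot: [-0.0, 0.667, 0.745, -0.0]
contact_force: [-2.3, 1.4, 3.8]
gripper_width: 0.003
grasp_force: 2.1
```

send_rows --steps '[{"translation": [0, 0, 0.02], "delta_rot": [0, 0, 0], "jaw": 0}, {"translation": [0, 0, 0.04], "delta_rot": [0, 0, 0], "jaw": 0}, {"translation": [0, 0, 0.05], "delta_rot": [0, 0, 0], "jaw": 0}, {"translation": [0, 0, 0.05], "delta_rot": [0, 0, 0], "jaw": 0}, {"translation": [0, 0, 0.05], "delta_rot": [0, 0, 0], "jaw": 0}, {"translation": [0, 0, 0.05], "delta_rot": [0, 0, 0], "jaw": 0}, {"translation": [0, 0, 0.05], "delta_rot": [0, 0, 0], "jaw": 0}, {"translation": [0, 0, 0.05], "delta_rot": [0, 0, 0], "jaw": 0}]'

```text
time: 13.05
tool_pos: [0.4974, -0.0865, 0.0805]
tool_rot: [-0.0, 0.667, 0.745, -0.0]
contact_force: [-3.3, 1.0, 7.1]
gripper_width: -0.001
grasp_force: 3.6
```

send_rows --steps '[{"translation": [0, 0, 0.03], "delta_rot": [0, 0, 0], "jaw": 0}, {"translation": [0, 0, 0.06], "delta_rot": [0, 0, 0], "jaw": 0}, {"translation": [0, 0, 0.06], "delta_rot": [0, 0, 0], "jaw": 0}, {"translation": [0, 0, 0.06], "delta_rot": [0, 0, 0], "jaw": 0}, {"translation": [0, 0, 0.06], "delta_rot": [0, 0, 0], "jaw": 0}, {"translation": [0, 0, 0.06], "delta_rot": [0, 0, 0], "jaw": 0}, {"translation": [0, 0, 0.06], "delta_rot": [0, 0, 0], "jaw": 0}, {"translation": [0, 0, 0.06], "delta_rot": [0, 0, 0], "jaw": 0}]'

```text
time: 13.85
tool_pos: [0.4974, -0.0865, 0.0804]
tool_rot: [-0.0, 0.667, 0.745, -0.0]
contact_force: [-4.8, 1.5, 10.3]
gripper_width: 0.002
grasp_force: 5.2
```

send_rows --steps '[{"translation": [0, 0, 0], "delta_rot": [0, 0, 0], "jaw": 0}, {"translation": [0, 0, 0], "delta_rot": [0, 0, 0], "jaw": 0}, {"translation": [0, 0, 0], "delta_rot": [0, 0, 0], "jaw": 0}, {"translation": [0, 0, 0], "delta_rot": [0, 0, 0], "jaw": 0}, {"translation": [0, 0, 0], "delta_rot": [0, 0, 0], "jaw": 0}, {"translation": [0, 0, 0], "delta_rot": [0, 0, 0], "jaw": 0}, {"translation": [0, 0, 0], "delta_rot": [0, 0, 0], "jaw": 0}, {"translation": [0, 0, 0], "delta_rot": [0, 0, 0], "jaw": 0}]'

```text
time: 14.65
tool_pos: [0.4974, -0.0865, 0.0804]
tool_rot: [-0.0, 0.667, 0.745, -0.0]
contact_force: [-5.3, 2.3, 11.4]
gripper_width: -0.001
grasp_force: 5.2
```

send_rows --steps '[{"translation": [0, 0, -0.2], "delta_rot": [0, 0, 0], "jaw": 0}, {"translation": [0, 0, -1], "delta_rot": [0, 0, 0], "jaw": 0}, {"translation": [0, 0, -4], "delta_rot": [0, 0, 0], "jaw": 0}, {"translation": [0, 0, -8], "delta_rot": [0, 0, 0], "jaw": 0}, {"translation": [4, 0, -10], "delta_rot": [0, 0, 0], "jaw": 0}, {"translation": [9, 0, -10], "delta_rot": [0, 0, 0], "jaw": 0}, {"translation": [14, 0, -10], "delta_rot": [0, 0, 0], "jaw": 0}, {"translation": [18, 0, -10], "delta_rot": [0, 0, 0], "jaw": 0}]'

```text
time: 15.45
tool_pos: [0.4772, 0.0944, 0.1798]
tool_rot: [0.0, 0.667, 0.745, 0.001]
contact_force: [1.9, -0.1, -0.0]
gripper_width: 0.001
grasp_force: 0.0
```

```bash
python3 - <<'E'
from h import *
f=grab_frame("top"); g=grab_frame("side")
a=cv2.resize(f["pixels"][195:285,285:435],None,fx=5,fy=5,interpolation=cv2.INTER_CUBIC)
cv2.imwrite("pics/t2.png",a)
cv2.imwrite("pics/s3.png",cv2.resize(g["pixels"][160:300,240:420],None,fx=4,fy=4,interpolation=cv2.INTER_CUBIC))
E
```

```text
(no output)
```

View pics/t2.png

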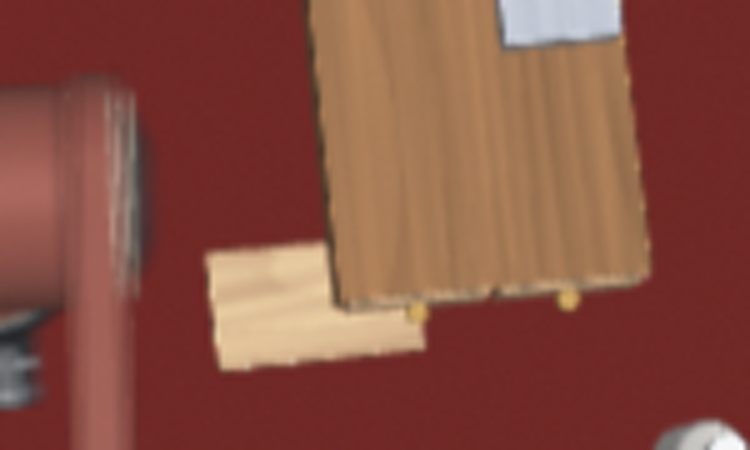

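View pics/s3.png

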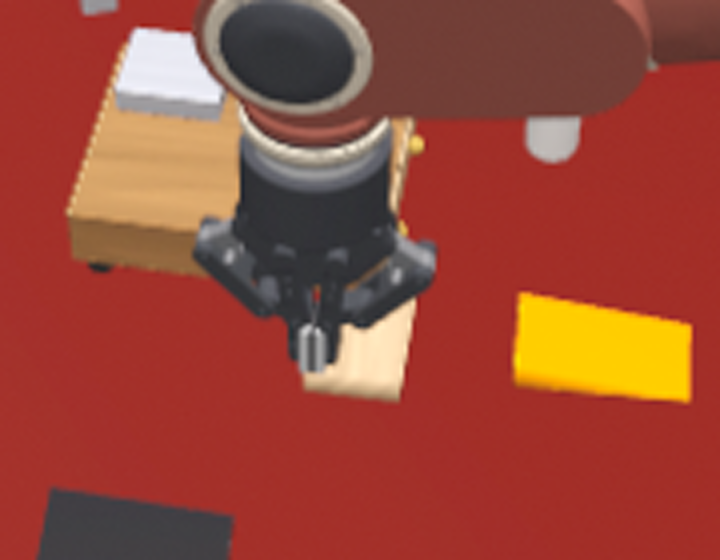

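Both views show the wedge under the corner (back edge at (206,253)–(219,371) in the top crop), with the chest and the other things where they were. The foot sits about 7 mm off the wedge's centreline. The arm has stopped clear of everything, so I'm handing in.

```bash
python3 -c "
from h import *
print(abs(state()['joint_vel']).max()); print(job_done())"
```

```text
0.07160951201805318
the job is handed in; nothing more can be done
None
```

The wedge is snug under the short foot, the chest took over 10 N for about a second on that corner without dipping or visibly moving, and the hand is clear; the job is handed in, but no verdict was returned.

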